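# Nip up the lid clamp of a carving-tool case until the lid holds half open

## Robot

A 7-joint arm with a two-finger parallel gripper is mounted at the origin on a cart in front of the work surface, level with it; the furniture and walls round the work are solid. World frame = base frame: x ahead of the robot, y to its left, z up, the work surface at z = 0. Lengths are in m, angles in rad, forces in N, time in s.
With the tool pointing down it reaches from about 0.4 to 0.85 m from the base axis. Payload 10.4 kg.
Tool frame: the origin (TCP) lies midway between the tips of the shut fingers; the grasp point (between the pads) lies 19 mm behind it; z points along the fingers, x is the direction in which the jaws open and shut, and the axes are right-handed (so a half turn about z gives the same grasp; the last joint's range is limited). The gripper opens to 85 mm and grips with 20 to 120 N. Pads are 22 mm wide; open, the fingers measure 114 mm over their backs; the gripper's body (76 mm by 85 mm) begins 54 mm behind the grasp point. The pads swing forward as they close: fully open they stand 13 mm farther back than shut.
Start: joints at [1.286, 0.332, -0.065, 1.46, 0.022, 1.35, -0.088], TCP at [0.162, -0.604, 0.231] pointing down, gripper open.
Joint ranges: [-2.6, 2.6], [-0.5, 2.12], [-1.47, 1.34], [0.16, 2.42], [-1.27, 4.41], [0.06, 2.06], [-2.6, 2.6]. Speed limits (rad/s): [2.22, 2.22, 2.79, 2.79, 3.14, 3.14, 3.14].

## Interface

Orientations are given as a unit quaternion [x, y, z, w].
In Python, from workcell import monitor, eyes, ticket, models gives the robot as it stands.
- The arm moves only by the tool servo_tool, never from a script. Its argument "motion" is a list of rows, each a list of 7 numbers: the opening, from 0 (shut) to 1 (fully open), then the shift along the tool's x, y, z in m, then the turn, a rotation vector about the tool's x, y, z in degrees. In form: [[fingers, tx, ty, tz, rx, ry, rz], ...]. A call has 1 to 20 rows; each row is the pose to reach, as a shift and turn from the pose commanded when the call began, along the tool's axes at that moment; what a row does not reach only later rows make up. A row lasts 1/8 s, in which the tool goes at most 62.5 mm and 10.7 degrees, less where a joint would pass 70% of its speed; a pose out of reach is approached as far as the arm can. A call with a gripper value outside its range is refused whole. The fingers move at their own pace and stop on an object; "grip_force" is the grip in N (left out, the last holds). Time passes only in rows, so rows that repeat a pose let the fingers close. It gives the time, the measured TCP pose, the force and the opening at its end, in the units of the state.
- monitor.get_obs(): the state, without advancing time (a new reading comes with each control period).
- eyes.camera(name): name is "scene" or "top" or "wrist"; returns (picture, depth): 400x640x3 uint8, blue, green, red; 400x640 float32, m along the optical axis (not along the pixel's ray), 0 where there is no reading.
- eyes.camera_info(name): a dict with "intrinsics" (3x3 intrinsics, pixels), "extrinsics" (4x4, takes a point from world to camera coordinates); the wrist camera has in their place "tool_from_camera" (4x4, takes a point from camera to tool coordinates, whose origin is the TCP and whose axes are the tool frame's). Camera axes: x right, y down, z forward; pixel columns grow to the right and rows downward; lengths in m; the calibration is good to about 2 mm. A picture is of the moment at which its call begins: read the wrist's pose just before it. camera_info takes no time and is no camera call.
- ticket.hand_in(): hands the job in, once; it reports no verdict.
Trained networks look in the newest picture that a camera, given by its name, has taken for a name from the list of things; names that differ only in an ending like _2 or _b are one class to them, and where a whole thing is asked for, a point or a joint stands for the part that bears it (a point fixed in the world has none). Each returns a list of dicts, best first, with "confidence" (0 to 1); they miss things now and then, are a little off and sometimes report something else, mostly with a low value. They report only what shows in the picture. A call takes as long as a camera call.
- models.boxes_of(camera, thing): "point" ([x, y, z] in m, in the coordinates of the camera as it stood for that picture, good to about 4 mm: the middle of the surface that is visible of it).
The state is a dict: "clock": time; "joint_pos": joint angles; "joint_velocities": joint speeds; "tau": joint torques, N m; "position": TCP position; "ee_rot": TCP orientation; "ft_force": force on the tool from outside, world axes, zero at the start; "torque": the same for the moment, N m; "grip_width": opening from 0.0 (shut) to 1.0 (fully open).
Only numpy, scipy, OpenCV 4.12 (cv2) and the standard library are available. Lean on these libraries where they do the work, as an engineer would, in place of code of your own. Each camera call takes 0.05 s, during which the arm holds its last target. There are 200 camera calls.

## Task

The lid of the steel tool case falls shut because its stay is loose. Press the black clamp lever on the end of the case down until it bites, using no more than about 15 N on it, then lift the lid by its handle to half open, about 45 degrees, and let go. It must stand there by itself for a few seconds, and you leave it standing; if it sags, nip the lever a little more and try again. Leave the other things on the bench alone.

Things in the scene. Friction and masses are not known exactly. Their poses are not given: they have to be found in the camera images.
- tool_case: grey sheet-steel case with a hinged lid, 180 mm deep (x), 260 mm wide (y), lid top 98 mm above the bench when shut; heavy, does not shift. Origin: centre of its underside; x points from its front to its hinged back, y to its left, z up. The lid's stay and its clamp are on its right end (-y).
- lid (a joint): angle of the lid in rad: 0 shut, grows as it opens up and back; 0.785 is 45 degrees, 1.9 its stop. The lid weighs 0.4 to 0.65 kg and falls shut while the clamp is loose; with the clamp nipped up, friction holds it and lifting it takes up to about 15 N at the handle.
- lid_handle (a point): middle of the handle on the lid: a round steel bar 12 mm thick, 94 mm clear between its legs, parallel to the case's y axis, 40 mm above the lid's top and 30 mm behind its front edge. Pinch it from above, one finger before and one behind it; it can turn between them. With the lid half up, a front finger opening over 15 mm from the bar pushes on the lid.
- lid_hinge (a point): middle of the lid's hinge axis, along the case's y axis, 92 mm behind the case's centre, 82 mm above the bench. With the lid shut the handle's middle lies 155 mm in front of the axis and 56 mm above it.
- lever: black clamp lever on the right end of the case. Origin on its pivot axis (the case's y direction), 70 mm above the bench. It points forward, at the start 0.6 rad above level to 0.3 below; pressing it down tightens, and it stays where it is left. From 40 to 100 mm from the pivot it is a flat grip 20 mm wide, 14 mm thick. Where it bites (0.3 rad above level to 0.4 below) can only be felt.
- lever_end (a point): outer end of the lever's grip, mid-section, 100 mm from the pivot, 44 mm out from the case's end wall. Pressed down 65 mm ahead of the pivot the lever moves under 5 N (up to 9 N while it slopes up) until the clamp bites, then the push rises by about 1.3 N per mm: 10 to 13 N there holds the lid, under 8 N it may sag, over 18 N strains the clamp. Farther out it takes less.
- rubbing_block: grey-brown rubbing stone, 66 x 79 x 30 mm, on the bench to the left of the case; a bystander. Origin at the centre of its underside.
- tape_rule: yellow pocket tape measure, 55 x 85 x 62 mm, on the bench to the right of the case; a bystander. Origin at the centre of its underside.

How it is judged:
On the way, in this order (a step that is already met when the one before it is completed fails the run):
1. the robot has lifted the lid to about 45 degrees (35 to 55) and has hold of it (value of joint lid between 0.61 and 0.96 rad and contact force between the fingers and tool_case above 0.5 N), for 0.2 s.
2. let go, the lid stands at 35 to 55 degrees for 1.5 s without sagging (value of joint lid between 0.61 and 0.96 rad and velocity of joint lid between -0.02 and 0.02 rad/s and contact force between the fingers and tool_case below 0.1 N), for 1.5 s.
At the end, for the whole second after the job is handed in: the lid stands by itself at 35 to 55 degrees and does not sag (slower than 0.02 rad/s) (value of joint lid between 0.61 and 0.96 rad and velocity of joint lid between -0.02 and 0.02 rad/s); the robot touches nothing.
It fails at once if the clamp lever is pressed with more than 18 N (contact force between the fingers and lever above 18 N).
It fails at once if the rubbing block or the tape measure is moved by more than 20 mm (distance of any of rubbing_block, tape_rule from where it was at the start of the episode above 0.02 m).
It also fails if it takes over 64 s, if anything falls off the work surface, if the arm or the gripper's body presses on something with over 40 N, if the wrist force passes 120 N, or if a joint passes its speed limit or range.

## Working session

There is one attempt and no reset: what is moved stays moved. The work goes in short steps, Python scripts to look and compute and a tool call to move; the robot and the scene stay as the last step left them, time stands still between calls to the robot, and variables do not carry over. Pictures are saved under pics/ and viewed, about 8 in all and at most 12, crops included, and the job is handed in when it is done.

Besides the shell and the picture viewer there is one more tool, called after "Emit:" by a JSON object that holds its "fn" and its "kwargs". servo_tool: Moves the arm, as the interface text tells. Its arguments: {"type":"object","properties":{"motion":{"type":"array"},"grip_force":{"type":"number"}},"required":["motion"]}

```bash
mkdir -p pics; cat > h.py <<'E'
from workcell import monitor, eyes, ticket, models
import numpy as np, cv2
from scipy.spatial.transform import Rotation as R
def w_from_c(n,o=None):
    i=eyes.camera_info(n)
    if n!='wrist': return np.linalg.inv(np.array(i['extrinsics']))
    o=o or monitor.get_obs(); T=np.eye(4); T[:3,:3]=R.from_quat(o['ee_rot']).as_matrix(); T[:3,3]=o['position']
    return T@np.array(i['tool_from_camera'])
def cloud(n,d,o=None):
    K=np.array(eyes.camera_info(n)['intrinsics']); v,u=np.indices(d.shape)
    p=np.stack([(u-K[0,2])/K[0,0]*d,(v-K[1,2])/K[1,1]*d,d,np.ones_like(d)],-1)
    return (p@w_from_c(n,o).T)[...,:3]
E
cat > a.py <<'E'
from h import *
o=monitor.get_obs();print({k:np.round(v,3) for k,v in o.items()})
for c in ['scene','top']:
    im,d=eyes.camera(c); cv2.imwrite(f'pics/{c}0.png',im); np.save(f'{c}.npy',d)
    W=w_from_c(c); print(c,'cam at',W[:3,3].round(3))
    for t in ['tool_case','lid_handle','lid','lever','lever_end','lid_hinge','rubbing_block','tape_rule']:
        try:
            for r in models.boxes_of(c,t)[:2]: print(t,round(r['confidence'],2),(W@np.r_[r['point'],1])[:3].round(3))
        except Exception as e: print(t,e)
E
python3 a.py
```

```text
{'clock': np.float64(0.0), 'joint_pos': array([ 1.286,  0.333, -0.065,  1.461,  0.022,  1.35 , -0.088]), 'joint_velocities': array([ 0.002,  0.001,  0.   ,  0.001,  0.001, -0.   , -0.001]), 'tau': array([-1.0000e-03, -6.2545e+01,  4.9000e-02, -3.9160e+01,  1.6000e-02,
        1.0000e-02, -0.0000e+00]), 'position': array([ 0.162, -0.603,  0.231]), 'ee_rot': array([ 0.793, -0.609, -0.001, -0.   ]), 'ft_force': array([-0.141, -0.41 ,  0.308]), 'torque': array([-0.008, -0.036,  0.004]), 'grip_width': np.float64(0.998)}
scene cam at [-0.161  0.386  0.699]
tool_case 0.8 [ 0.528 -0.002  0.101]
lid_handle 0.92 [ 0.547 -0.007  0.101]
lid 0.91 [ 0.548 -0.009  0.096]
lever 0.59 [ 0.599 -0.199  0.08 ]
lever_end 0.5 [ 0.595 -0.195  0.083]
lid_hinge 0.57 [ 0.525 -0.004  0.095]
rubbing_block 0.66 [0.521 0.166 0.029]
tape_rule 0.83 [ 0.649 -0.282  0.053]
top cam at [0.415 0.004 1.23 ]
tool_case 0.96 [ 0.577 -0.035  0.094]
tool_case 0.46 [0.528 0.156 0.028]
lid_handle 0.8 [ 0.571 -0.026  0.101]
lid_handle 0.46 [ 0.661 -0.277  0.062]
lid 0.71 [ 0.574 -0.028  0.097]
lever 0.8 [ 0.604 -0.197  0.084]
lever_end 0.68 [ 0.61  -0.193  0.086]
lid_hinge 0.81 [ 0.574 -0.031  0.101]
rubbing_block 0.72 [0.532 0.156 0.028]
tape_rule 0.95 [ 0.662 -0.274  0.064]
```

View pics/top0.png

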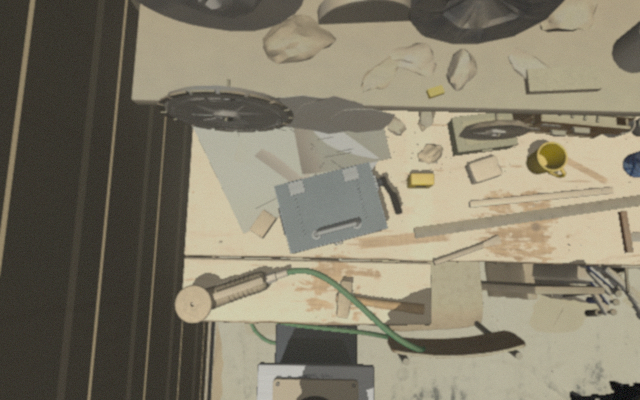

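View pics/scene0.png

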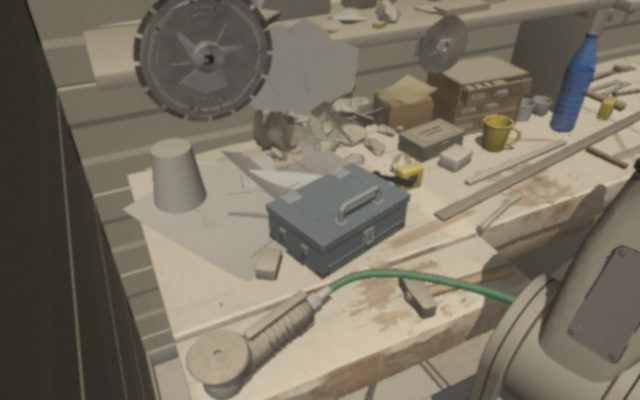

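```bash
cat > b.py <<'E'
from h import *
P=cloud('top',np.load('top.npy')); im=cv2.imread('pics/top0.png')
z=P[...,2]; ok=(np.load('top.npy')>0)
x,y=P[...,0],P[...,1]; near=ok&(x>.38)&(x<.8)&(abs(y)<.35)
def rect(m,n):
    p=P[m]
    if len(p)<10: print(n,len(p));return
    (c,s,a)=cv2.minAreaRect(p[:,:2].astype(np.float32)); print(n,len(p),'c',np.round(c,3),'s',np.round(s,3),'a',round(a,1),'z',p[:,2].min().round(3),np.median(p[:,2]).round(3),p[:,2].max().round(3))
def comps(m,n):
    k,l,s,_=cv2.connectedComponentsWithStats(m.astype(np.uint8))
    for i in range(1,k):
        if s[i,4]>25: rect(l==i,f'{n} px{s[i,:4]}')
comps(near&(z>.088)&(z<.108),'lid')
comps(near&(z>.125)&(z<.15),'bar')
comps(near&(z>.02)&(z<.15)&(y<-.13),'right')
comps(near&(z>.02)&(z<.15)&(y>.1),'left')
E
python3 b.py
```

```text
lid px[274 162 114  92] 6715 c [ 0.576 -0.031] s [0.187 0.272] a 15.9 z 0.088 0.099 0.108
lid px[391 195  12  20] 119 c [ 0.586 -0.205] s [0.053 0.019] a 16.3 z 0.088 0.092 0.099
bar px[315 221  46  16] 218 c [ 0.514 -0.046] s [0.012 0.119] a 15.7 z 0.131 0.143 0.15
right px[380 135  12  25] 123 c [ 0.763 -0.181] s [0.073 0.027] a 9.7 z 0.02 0.023 0.033
right px[419 144  24  20] 334 c [ 0.746 -0.317] s [0.051 0.068] a 49.7 z 0.021 0.032 0.05
right px[367 165  36  70] 1042 c [ 0.599 -0.175] s [0.183 0.089] a 0.2 z 0.028 0.097 0.104
right px[408 173  27  15] 376 c [ 0.664 -0.283] s [0.035 0.067] a 1.5 z 0.02 0.061 0.069
left px[265 161  21  18] 58 c [0.691 0.13 ] s [0.077 0.01 ] a 55.2 z 0.02 0.021 0.027
left px[274 184  10  46] 201 c [0.576 0.106] s [0.114 0.024] a 6.7 z 0.023 0.098 0.104
left px[250 210  27  28] 406 c [0.533 0.159] s [0.046 0.07 ] a 57.0 z 0.022 0.03 0.037
left px[239 271  44   9] 253 c [0.391 0.158] s [0.022 0.116] a 1.2 z 0.022 0.043 0.076
```

The top view shows the case centred near (330,208), its handle at (337,228), the lever running from (383,180) to (399,210), and the tape at (421,180). The block is at about (263,222). The scene view agrees. The case yaw is about +15.8°, and the handle measured against the case centre matches the given geometry. Next I'll work out the lever slope and the first move.

```bash
cat > c.py <<'E'
from h import *
C=np.array([.576,-.031]);a=np.radians(15.8);E=np.array([[np.cos(a),-np.sin(a)],[np.sin(a),np.cos(a)]])
for c in ['top','scene']:
    P=cloud(c,np.load(c+'.npy')); q=(P[...,:2]-C)@E
    m=(q[...,1]<-.155)&(q[...,1]>-.195)&(abs(q[...,0])<.13)&(P[...,2]>.045)&(P[...,2]<.15)
    p=np.c_[q[m],P[m][:,2]]; print(c,len(p))
    for s in np.arange(-.12,.1,.01):
        k=(p[:,0]>s)&(p[:,0]<s+.01)
        if k.sum(): print(s.round(2),k.sum(),p[k].mean(0).round(3),p[k,2].max().round(3))
P=cloud('top',np.load('top.npy')); q=(P[...,:2]-C)@E
m=(q[...,1]<-.2)&(q[...,1]>-.34)&(abs(q[...,0])<.09)&(P[...,2]>.045);print('tape',q[m].min(0),q[m].max(0))
o=monitor.get_obs();T=R.from_quat(o['ee_rot']).as_matrix()
def go(case,z):
    w=np.r_[C+E@np.array(case),z]; print(case,'world',w.round(3),'tool shift',(T.T@(w-o['position'])).round(3))
go([-.04,-.174],.16); print(np.degrees(np.arctan2(T[1,0],T[0,0])))
E
python3 c.py
```

```text
top 251
-0.07 11 [-0.062 -0.169  0.094] 0.099
-0.06 29 [-0.055 -0.17   0.094] 0.097
-0.05 28 [-0.045 -0.169  0.093] 0.097
-0.04 28 [-0.035 -0.17   0.091] 0.097
-0.03 27 [-0.025 -0.17   0.089] 0.094
-0.02 28 [-0.015 -0.169  0.087] 0.092
-0.01 23 [-0.005 -0.168  0.085] 0.088
-0.0 20 [ 0.005 -0.164  0.082] 0.088
0.01 18 [ 0.015 -0.161  0.08 ] 0.085
0.02 17 [ 0.025 -0.16   0.08 ] 0.086
0.03 13 [ 0.034 -0.159  0.084] 0.089
0.04 9 [ 0.043 -0.16   0.081] 0.086
scene 244
-0.07 27 [-0.062 -0.168  0.09 ] 0.096
-0.06 25 [-0.055 -0.165  0.091] 0.096
-0.05 33 [-0.045 -0.165  0.089] 0.093
-0.04 25 [-0.035 -0.164  0.087] 0.092
-0.03 29 [-0.025 -0.164  0.085] 0.089
-0.02 23 [-0.015 -0.164  0.082] 0.088
-0.01 25 [-0.006 -0.165  0.081] 0.085
-0.0 22 [ 0.005 -0.161  0.079] 0.085
0.01 13 [ 0.015 -0.159  0.078] 0.08
0.02 11 [ 0.025 -0.16   0.079] 0.083
0.03 10 [ 0.035 -0.159  0.082] 0.084
0.04 1 [ 0.042 -0.159  0.082] 0.082
tape [-0.00742331 -0.33980054] [ 0.08995797 -0.23172891]
[-0.04, -0.174] world [ 0.585 -0.209  0.16 ] tool shift [-0.271 -0.511  0.071]
-74.99845991055108
```

Emit:
{"fn": "servo_tool", "kwargs": {"motion": [[0, -0.274, -0.52, 0.03, 0, 0, -90.8], [0, -0.274, -0.52, 0.03, 0, 0, -90.8], [0, -0.274, -0.52, 0.03, 0, 0, -90.8], [0, -0.274, -0.52, 0.03, 0, 0, -90.8], [0, -0.274, -0.52, 0.03, 0, 0, -90.8], [0, -0.274, -0.52, 0.03, 0, 0, -90.8], [0, -0.274, -0.52, 0.03, 0, 0, -90.8], [0, -0.274, -0.52, 0.03, 0, 0, -90.8], [0, -0.274, -0.52, 0.03, 0, 0, -90.8], [0, -0.274, -0.52, 0.03, 0, 0, -90.8], [0, -0.274, -0.52, 0.03, 0, 0, -90.8], [0, -0.274, -0.52, 0.07, 0, 0, -90.8], [0, -0.274, -0.52, 0.1, 0, 0, -90.8], [0, -0.274, -0.52, 0.1, 0, 0, -90.8], [0, -0.274, -0.52, 0.1, 0, 0, -90.8]]}}

```text
clock: 2.78
position: [0.5934, -0.2054, 0.1329]
ee_rot: [0.991, 0.137, 0.001, 0.001]
ft_force: [0.5, 0.1, 0.6]
grip_width: -0.001
```

Emit:
{"fn": "servo_tool", "kwargs": {"motion": [[0, 0, 0, 0.025, 0, 0, 0], [0, 0, 0, 0.033, 0, 0, 0], [0, 0, 0, 0.036, 0, 0, 0], [0, 0, 0, 0.036, 0, 0, 0]]}}

```text
clock: 3.28
position: [0.5936, -0.2046, 0.0962]
ee_rot: [0.991, 0.137, 0.0, 0.0]
ft_force: [0.4, 0.5, 0.2]
grip_width: 0.001
```

```bash
cat > d.py <<'E'
from h import *
o=monitor.get_obs(); im,d=eyes.camera('wrist'); P=cloud('wrist',d,o)
cv2.imwrite('pics/w1.png',im)
im,d=eyes.camera('scene'); cv2.imwrite('pics/s1.png',cv2.resize(im[120:260,300:500],None,fx=3,fy=3))
E
python3 d.py
```

```text
(no output)
```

View pics/w1.png

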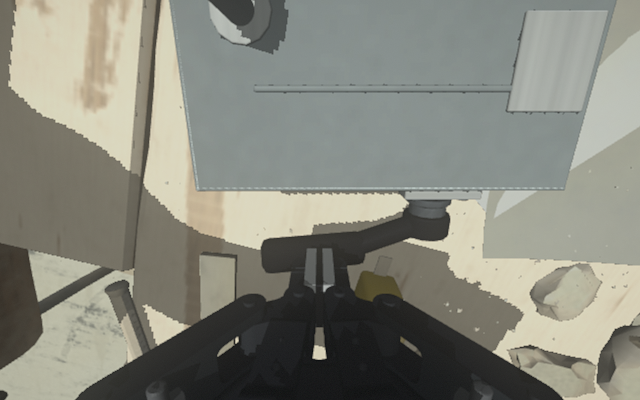

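The wrist picture shows the fingertips at about (318,262) over the lever grip, which spans columns 263 to 365 with its end at 263. That puts them about 33–35 mm in from the end, as planned. Next I press in small steps.

Emit:
{"fn": "servo_tool", "kwargs": {"motion": [[0, 0, -0.003, 0.002, 0, 0, 0], [0, 0, -0.003, 0.004, 0, 0, 0], [0, 0, -0.003, 0.006, 0, 0, 0], [0, 0, -0.003, 0.006, 0, 0, 0]]}}

```text
clock: 3.88
position: [0.5922, -0.2016, 0.0893]
ee_rot: [0.991, 0.137, -0.0, -0.0]
ft_force: [-2.2, 1.2, 2.9]
grip_width: 0.001
```

Emit:
{"fn": "servo_tool", "kwargs": {"motion": [[0, 0, 0, 0.001, 0, 0, 0], [0, 0, 0, 0.002, 0, 0, 0], [0, 0, 0, 0.002, 0, 0, 0]]}}

```text
clock: 4.25
position: [0.5923, -0.2017, 0.0872]
ee_rot: [0.991, 0.137, -0.0, 0.0]
ft_force: [-2.8, 0.2, 3.6]
grip_width: 0.001
```

Emit:
{"fn": "servo_tool", "kwargs": {"motion": [[0, 0, 0, 0.001, 0, 0, 0], [0, 0, 0, 0.002, 0, 0, 0], [0, 0, 0, 0.003, 0, 0, 0], [0, 0, 0, 0.003, 0, 0, 0]]}}

```text
clock: 4.75
position: [0.5923, -0.2016, 0.0842]
ee_rot: [0.991, 0.137, -0.0, 0.0]
ft_force: [-1.1, -0.7, 3.3]
grip_width: -0.001
```

Emit:
{"fn": "servo_tool", "kwargs": {"motion": [[0, 0, 0, 0.001, 0, 0, 0], [0, 0, 0, 0.002, 0, 0, 0], [0, 0, 0, 0.003, 0, 0, 0], [0, 0, 0, 0.003, 0, 0, 0]]}}

```text
clock: 5.25
position: [0.5923, -0.2016, 0.0812]
ee_rot: [0.991, 0.137, -0.0, 0.0]
ft_force: [-1.8, 0.1, 2.8]
grip_width: 0.001
```

Emit:
{"fn": "servo_tool", "kwargs": {"motion": [[0, 0, 0, 0.001, 0, 0, 0], [0, 0, 0, 0.002, 0, 0, 0], [0, 0, 0, 0.003, 0, 0, 0], [0, 0, 0, 0.004, 0, 0, 0], [0, 0, 0, 0.004, 0, 0, 0]]}}

```text
clock: 5.88
position: [0.5924, -0.2015, 0.0772]
ee_rot: [0.991, 0.137, 0.0, -0.0]
ft_force: [-1.8, 0.1, 3.0]
grip_width: 0.002
```

Emit:
{"fn": "servo_tool", "kwargs": {"motion": [[0, 0, 0, 0.001, 0, 0, 0], [0, 0, 0, 0.002, 0, 0, 0], [0, 0, 0, 0.003, 0, 0, 0], [0, 0, 0, 0.004, 0, 0, 0], [0, 0, 0, 0.004, 0, 0, 0]]}}

```text
clock: 6.5
position: [0.5922, -0.2017, 0.0733]
ee_rot: [0.991, 0.137, -0.0, 0.0]
ft_force: [-3.2, -1.1, 4.4]
grip_width: -0.0
```

Emit:
{"fn": "servo_tool", "kwargs": {"motion": [[0, 0, 0, 0.001, 0, 0, 0], [0, 0, 0, 0.002, 0, 0, 0], [0, 0, 0, 0.003, 0, 0, 0], [0, 0, 0, 0.003, 0, 0, 0]]}}

```text
clock: 7.0
position: [0.5923, -0.2017, 0.0706]
ee_rot: [0.991, 0.137, -0.0, 0.0]
ft_force: [-4.8, -0.4, 7.5]
grip_width: 0.002
```

Emit:
{"fn": "servo_tool", "kwargs": {"motion": [[0, 0, 0, 0.001, 0, 0, 0], [0, 0, 0, 0.002, 0, 0, 0], [0, 0, 0, 0.003, 0, 0, 0], [0, 0, 0, 0.003, 0, 0, 0]]}}

```text
clock: 7.5
position: [0.5925, -0.2018, 0.068]
ee_rot: [0.991, 0.137, 0.0, 0.0]
ft_force: [-5.7, -0.0, 10.0]
grip_width: -0.001
```

Emit:
{"fn": "servo_tool", "kwargs": {"motion": [[0, 0, 0, 0.001, 0, 0, 0], [0, 0, 0, 0.0015, 0, 0, 0], [0, 0, 0, 0.0015, 0, 0, 0]]}}

```text
clock: 7.88
position: [0.5926, -0.2018, 0.0668]
ee_rot: [0.991, 0.137, 0.0, 0.0]
ft_force: [-6.1, -1.7, 11.9]
grip_width: 0.005
```

Emit:
{"fn": "servo_tool", "kwargs": {"motion": [[0, 0, 0, -0.01, 0, 0, 0], [0, 0, 0, -0.07, 0, 0, 0], [0, 0, 0, -0.133, 0, 0, 0], [0.5, -0.033, -0.17, -0.133, 0, 0, 0], [0.5, -0.033, -0.17, -0.133, 0, 0, 0], [0.5, -0.033, -0.17, -0.133, 0, 0, 0], [0.5, -0.033, -0.17, -0.133, 0, 0, 0], [0.5, -0.033, -0.17, -0.133, 0, 0, 0]]}}

```text
clock: 8.88
position: [0.5147, -0.0475, 0.199]
ee_rot: [0.991, 0.137, 0.0, 0.0]
ft_force: [0.9, 0.2, -0.2]
grip_width: 0.501
```

```bash
sed -i 's/w1/w2/;s/s1/s2/' d.py; cat >> d.py <<'E'
C=np.array([.576,-.031]);a=np.radians(15.8);E=np.array([[np.cos(a),-np.sin(a)],[np.sin(a),np.cos(a)]])
m=(P[...,2]>.125)&(P[...,2]<.155)&(P[...,0]>.44)&(P[...,0]<.6)&(abs(P[...,1]+.045)<.08)
p=P[m]; print(o['position'],len(p),p.mean(0),cv2.minAreaRect(p[:,:2].astype(np.float32)),'tcp-case',(np.array(o['position'][:2])-C)@E,'bar case',np.median((p[:,:2]-C)@E,0),p[:,2].max())
E
python3 d.py
```

```text
[ 0.51471135 -0.04746413  0.1990074 ] 2343 [ 0.51121054 -0.03757304  0.14142811] ((0.5134925246238708, -0.04551425576210022), (0.011914180591702461, 0.12026432901620865), 15.966513633728027) tcp-case [-0.0634559   0.00084561] bar case [-0.06429141  0.01385958] 0.14538394451571499
```

View pics/w2.png

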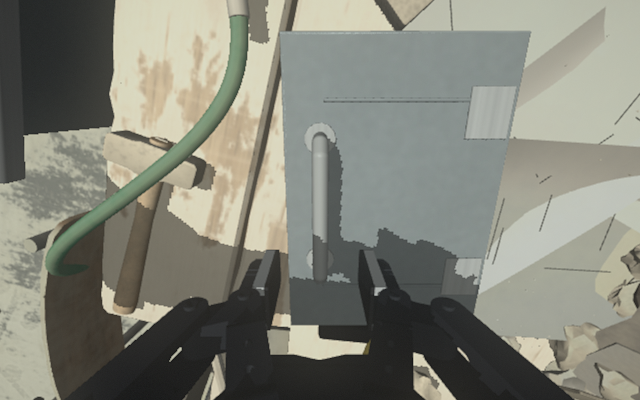

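The bar runs from (320,130) to (320,280), midway between the open fingers at columns 275 and 360. The measured offset is about 1 mm. I descend and pinch.

Emit:
{"fn": "servo_tool", "kwargs": {"motion": [[0.5, 0, 0, 0.04, 0, 0, 0], [0.5, 0, 0, 0.07, 0, 0, 0], [0.5, 0, 0, 0.077, 0, 0, 0], [0.5, 0, 0, 0.077, 0, 0, 0], [0, 0, 0, 0.077, 0, 0, 0], [0, 0, 0, 0.077, 0, 0, 0], [0, 0, 0, 0.077, 0, 0, 0], [0, 0, 0, 0.077, 0, 0, 0], [0, 0, 0, 0.077, 0, 0, 0]], "grip_force": 40}}

```text
clock: 10.1
position: [0.5153, -0.047, 0.1229]
ee_rot: [0.991, 0.137, 0.001, 0.0]
ft_force: [1.0, -0.3, 5.9]
grip_width: 0.119
```

Emit:
{"fn": "servo_tool", "kwargs": {"motion": [[0, 0.003, 0, -0.0075, 0, 0, 0], [0, 0.0064, 0, -0.0152, 0, 0, 0], [0, 0.0102, 0, -0.0225, 0, 0, 0], [0, 0.0142, 0, -0.0297, 0, 0, 0], [0, 0.0188, 0, -0.0366, 0, 0, 0], [0, 0.0235, 0, -0.0433, 0, 0, 0], [0, 0.0287, 0, -0.0497, 0, 0, 0], [0, 0.034, 0, -0.0559, 0, 0, 0], [0, 0.0398, 0, -0.0618, 0, 0, 0], [0, 0.0458, 0, -0.0675, 0, 0, 0]]}}

```text
clock: 11.35
position: [0.5561, -0.0355, 0.1897]
ee_rot: [0.991, 0.137, -0.003, 0.001]
ft_force: [-16.5, -5.5, 6.4]
grip_width: 0.12
```

Emit:
{"fn": "servo_tool", "kwargs": {"motion": [[0, 0.0052, 0, -0.0058, 0, 0, 0], [0, 0.0115, 0, -0.011, 0, 0, 0], [0, 0.018, 0, -0.0158, 0, 0, 0], [0, 0.0247, 0, -0.0202, 0, 0, 0], [0, 0.031, 0, -0.0238, 0, 0, 0], [0, 0.0364, 0, -0.0268, 0, 0, 0], [0, 0.0364, 0, -0.0268, 0, 0, 0], [0, 0.0364, 0, -0.0268, 0, 0, 0], [0, 0.0364, 0, -0.0268, 0, 0, 0]]}}

```text
clock: 12.48
position: [0.5941, -0.0246, 0.2188]
ee_rot: [0.991, 0.137, 0.001, 0.001]
ft_force: [-4.6, -2.9, 10.0]
grip_width: 0.12
```

```bash
cat > e.py <<'E'
from h import *
import sys
C=np.array([.576,-.031]);a=np.radians(15.8);E=np.array([[np.cos(a),-np.sin(a)],[np.sin(a),np.cos(a)]])
o=monitor.get_obs(); f=(np.array(o['ft_force'][:2]))@E; t=(np.array(o['position'][:2])-C)@E
print('clock',o['clock'],'tcp case',t.round(4),o['position'][2],'f case',f.round(1),o['ft_force'][2].round(1) if hasattr(o['ft_force'][2],'round') else o['ft_force'][2])
im,d=eyes.camera('scene'); cv2.imwrite(f'pics/{sys.argv[1]}.png',cv2.resize(im[90:290,230:450],None,fx=2.5,fy=2.5))
for c in ['scene','top']:
    if c=='top': im,d=eyes.camera(c)
    P=cloud(c,d); q=np.c_[(P.reshape(-1,3)[:,:2]-C)@E,P.reshape(-1,3)[:,2]]
    # strips of lid top clear of handle, near left and right ends
    for lo,hi in [(.07,.12),(-.12,-.075)]:
        k=(q[:,1]>lo)&(q[:,1]<hi)&(q[:,0]>-.08)&(q[:,0]<.06)&(q[:,2]>.102)&(q[:,2]<.26)
        if k.sum()>30:
            vx,vy,x0,y0=cv2.fitLine(q[k][:,[0,2]].astype(np.float32),cv2.DIST_HUBER,0,.01,.01).ravel()
            print(c,lo,k.sum(),'angle deg',np.degrees(np.arctan2(-vy,vx)).round(1)%180)
E
python3 e.py lift1
```

```text
clock 12.475 tcp case [0.0192 0.0012] 0.21879850009727644 f case [-5.2 -1.5] 10.0
scene 0.07 222 angle deg 135.2
scene -0.12 139 angle deg 133.6
top 0.07 755 angle deg 43.3
top -0.12 99 angle deg 33.3
```

The lid measures about 44°, both from the handle position and from the depth. I open a little to release it.

Emit:
{"fn": "servo_tool", "kwargs": {"motion": [[0.2, 0, 0, 0, 0, 0, 0], [0.33, 0, 0, 0, 0, 0, 0], [0.33, 0, 0, 0, 0, 0, 0], [0.33, 0, 0, 0, 0, 0, 0]]}}

```text
clock: 13.08
position: [0.5934, -0.0245, 0.2161]
ee_rot: [0.99, 0.138, 0.0, -0.0]
ft_force: [-0.3, 0.7, -0.6]
grip_width: 0.329
```

```bash
python3 e.py rel1
```

```text
clock 13.075 tcp case [0.0185 0.0015] 0.21608654444631206 f case [-0.1  0.8] -0.6
scene 0.07 213 angle deg 135.1
scene -0.12 140 angle deg 131.6
top 0.07 755 angle deg 43.2
top -0.12 102 angle deg 38.8
```

View pics/rel1.png

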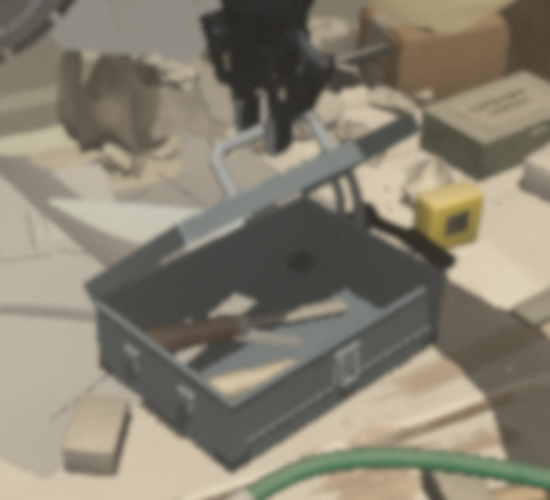

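The picture shows the lid half open with the fingers straddling the bar at about (275,130). The force is about zero and the angle hasn't changed. I withdraw straight up and wait.

Emit:
{"fn": "servo_tool", "kwargs": {"motion": [[0.33, 0, 0, -0.015, 0, 0, 0], [0.33, 0, 0, -0.035, 0, 0, 0], [0.33, 0, 0, -0.07, 0, 0, 0], [0.33, 0, 0, -0.1, 0, 0, 0], [0.33, 0, 0, -0.1, 0, 0, 0], [0.33, 0, 0, -0.1, 0, 0, 0], [0.33, 0, 0, -0.1, 0, 0, 0], [0.33, 0, 0, -0.1, 0, 0, 0], [0.33, 0, 0, -0.1, 0, 0, 0], [0.33, 0, 0, -0.1, 0, 0, 0], [0.33, 0, 0, -0.1, 0, 0, 0], [0.33, 0, 0, -0.1, 0, 0, 0], [0.33, 0, 0, -0.1, 0, 0, 0], [0.33, 0, 0, -0.1, 0, 0, 0], [0.33, 0, 0, -0.1, 0, 0, 0], [0.33, 0, 0, -0.1, 0, 0, 0], [0.33, 0, 0, -0.1, 0, 0, 0], [0.33, 0, 0, -0.1, 0, 0, 0], [0.33, 0, 0, -0.1, 0, 0, 0], [0.33, 0, 0, -0.1, 0, 0, 0]]}}

```text
clock: 15.68
position: [0.5934, -0.0246, 0.3161]
ee_rot: [0.991, 0.137, 0.0, 0.0]
ft_force: [-0.1, 0.5, -0.1]
grip_width: 0.331
```

```bash
python3 e.py up1
```

```text
clock 15.675 tcp case [0.0185 0.0014] 0.3161222495017328 f case [0.1 0.5] -0.1
scene 0.07 210 angle deg 134.1
scene -0.12 142 angle deg 132.8
top 0.07 755 angle deg 43.3
```

Emit:
{"fn": "servo_tool", "kwargs": {"motion": [[0.33, 0, 0, 0, 0, 0, 0], [0.33, 0, 0, 0, 0, 0, 0], [0.33, 0, 0, 0, 0, 0, 0], [0.33, 0, 0, 0, 0, 0, 0], [0.33, 0, 0, 0, 0, 0, 0], [0.33, 0, 0, 0, 0, 0, 0], [0.33, 0, 0, 0, 0, 0, 0], [0.33, 0, 0, 0, 0, 0, 0], [0.33, 0, 0, 0, 0, 0, 0], [0.33, 0, 0, 0, 0, 0, 0], [0.33, 0, 0, 0, 0, 0, 0], [0.33, 0, 0, 0, 0, 0, 0]]}}

```text
clock: 17.27
position: [0.5934, -0.0246, 0.3161]
ee_rot: [0.991, 0.137, 0.0, 0.0]
ft_force: [-0.6, 0.2, -0.8]
grip_width: 0.329
```

```bash
python3 e.py up2
```

```text
clock 17.275 tcp case [0.0185 0.0014] 0.3161010950760982 f case [-0.5  0.4] -0.8
scene 0.07 213 angle deg 132.2
scene -0.12 140 angle deg 131.9
top 0.07 757 angle deg 42.9
```

View pics/up2.png

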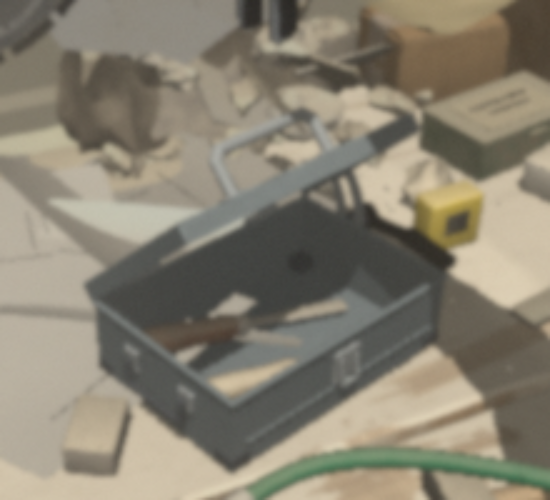

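The lid stands in the same place as before, with its right end at (412,118) and left end at (90,288), and the gripper is clear above it.

```bash
python3 -c "
from workcell import ticket
print(ticket.hand_in())"
```

```text
the job is handed in; nothing more can be done
None
```

The lid is standing by itself at about 43–44° with the gripper clear, and the job is handed in. The hand-in gives no verdict.

- **Lever:** I pressed it down about 65 mm ahead of its pivot. It bit at about level to slightly below. I stopped at 11.9 N downward, about 13.5 N in all with the sideways drag, so it stayed under 15 N.
- **Lift and release:** I pinched the handle bar, lifted the lid along its arc to about 44–45°, opened the fingers a little and withdrew straight up.
- **Standing check:** The top camera's fit on the left strip of the lid gave 43.2° at release, 43.3° 2.6 s later and 42.9° after 4.2 s. The two release and final pictures show no visible movement, so I took the small change as noise. No second nip was needed.
- **Touching nothing:** The force on the tool was within its noise (under 1 N) at the end.
- **Bystanders:** The tape measure and rubbing block look unmoved in the pictures; I did not measure them again.
- **Checks that disagreed:** The top camera's right-hand strip gave 33° and 39° from few pixels, so I disregarded it. The scene camera's fits printed 132–135° because of how my script folded the angle. They drifted from 135.1° to 132.2° on the left strip, which the top camera and the pictures did not show. Midway through the lift the tool felt about 17 N sideways because it was about 3 mm inside the arc, so I shifted the rest of the path outward.

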